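# Assemble the two-tier tea stand and hold it up by its telescoping handle

## Task

Put the tea stand together and take it up for carrying out to the terrace: thread first the large tier and then the small tier down over the brass post, each fully home and lowered rather than dropped. Then take the black carrying handle so that its white side button is squeezed in, pull the handle up past its first stop to the second, lift the whole stand by it a few centimetres clear of the table, level, and finish while still holding it there. Leave the teapot, cups and saucers, honey jar, strainer and wooden box where they stand.

Things in the scene. Friction and masses are not known exactly. Their poses are not given: they have to be found in the camera images.
- stand: tea stand without its tiers, loose, about 0.55 kg: round marble foot 140 mm wide and 12 mm thick, from its centre a brass post 35 mm wide up to 126 mm, on it a black carrying handle whose top is at 168 mm. Origin at the centre of the foot's underside, z up along the post; the white button sits on the handle's +y side
- handle_grip (a point): middle of the black handle, level with the middle of its button; moves with it; 145 mm above the foot's underside when the handle is in. The handle is a block 26 mm (x) by 24 mm (y), with a tapered cap, from 19 mm below to 23 mm above this point; under it a steel tube 22 mm wide slides in the post. Axes as the stand's
- handle (a joint): how far the handle is pulled out, m: 0 in (at the start), 0.040 first stop, 0.080 second stop and end of travel. With the button out a spring pin locks it at each of these three; with the button held in it slides with about 2 N of friction, past the first stop without catching, and stays where it is left
- button (a joint): how far the white button is pressed, m: 0 out, 0.0045 fully in; more than 0.0036 frees the lock. 16 mm (x) by 20 mm high, it stands 4 mm out of the handle's +y side, pressed along -y with 1 N rising to 3 N. Gripping the handle across its y, one finger on the button and one opposite, presses it flush and keeps it in
- tier_large: large tier, about 0.16 kg: light-wood dish 176 mm wide, upright on the table, with a spacer column on top; origin at the centre of its underside, z up. Home, its foot ring rests on the marble foot: underside 12 mm above the stand's underside
- tier_large_mid (a point): point on the large tier's axis 38 mm above its underside. Hole 40 mm wide right through the middle. From the underside up: foot ring 88 mm wide to 14 mm, dish floor from 14 to 20 mm, outer rim 8 mm thick up to 36 mm (can be pinched across the rim), and round the hole a column 52 mm wide from the floor up to 76 mm
- tier_small: small tier, about 0.11 kg: light-wood dish 136 mm wide, upright on the table; origin at the centre of its underside, z up. Home, it rests on top of the large tier's column: underside 88 mm above the stand's underside
- tier_small_mid (a point): point on the small tier's axis 17 mm above its underside. Hole 40 mm wide right through the middle. From the underside up: foot ring 88 mm wide to 14 mm, dish floor from 14 to 20 mm, outer rim 8 mm thick up to 34 mm (can be pinched across the rim); no column
- teapot: white porcelain teapot with closed lid, 136 mm in diameter, 132 mm high, spout to its +y and handle to its -y, each about 105 mm from the axis; origin at the centre of its underside. Leave it alone
- saucer_a: white saucer 144 mm in diameter, 16 mm high, origin at the centre of its underside. Leave it alone
- saucer_b: the same, the other saucer. Leave it alone
- cup_a: white cup on saucer_a, 82 mm in diameter at the rim, 58 mm high, handle to its +y reaching 62 mm from the axis; origin at the centre of its underside. Leave it alone
- cup_b: the same, on saucer_b. Leave it alone
- honey_jar: glass honey jar with brass screw lid, 68 mm in diameter, 95 mm high; origin at the centre of its underside. Leave it alone
- strainer: steel tea strainer resting in its white drip bowl, 84 mm in diameter, 44 mm high, handle to its -y reaching 124 mm from the axis; origin at the centre of its underside. Leave it alone
- wood_box: small wooden box with a sliding door, 110 x 160 x 85 mm; origin at the centre of its underside. Leave it alone
Mind the look-alikes: they are no part of the job. Of the things like the tier_small, leave any that is green; of the rest the smaller one is meant.

How it is judged:
On the way, in this order (a step that is already met when the one before it is completed fails the run):
1. the large tier is fully home on the stand's foot (z of tier_large_mid in the frame of stand between 0.046 and 0.053 m and horizontal distance between tier_large_mid and stand below 0.007 m and angle between the z axis of tier_large_mid and the z axis of stand, either way round below 0.06 rad), for 0.2 s.
2. the small tier is fully home on the large tier's column (z of tier_small_mid in the frame of stand between 0.101 and 0.108 m and horizontal distance between tier_small_mid and stand below 0.007 m and angle between the z axis of tier_small_mid and the z axis of stand, either way round below 0.06 rad), for 0.2 s.
3. the button is pressed in while the handle is still in (value of joint button above 0.003 m and value of joint handle below 0.015 m), for 0.05 s.
4. the handle is pulled out to its second stop (value of joint handle above 0.076 m), for 0.1 s.
At the end, for the whole second after the job is handed in: Held by the fingers on its handle: handle out to the second stop (within 4 mm), foot 20 to 120 mm above the table, tilted less than 9 degrees, slower than 30 mm/s; both tiers fully home on the post (within about 4 mm of their seats) and not touched by the fingers (value of joint handle above 0.076 m and contact force between stand and the fingers above 1 N and height (world z) of stand between 0.02 and 0.12 m and angle between stand's own z axis and vertical below 0.15 rad and linear speed of stand below 0.03 m/s and z of tier_large_mid in the frame of stand between 0.046 and 0.053 m and z of tier_small_mid in the frame of stand between 0.101 and 0.108 m and contact force between each of tier_small, tier_large and the fingers below 0.1 N and horizontal distance between each of tier_large_mid, tier_small_mid and handle_grip below 0.035 m and angle between the z axis of each of tier_large_mid, tier_small_mid and the z axis of stand, either way round below 0.08 rad); the arm keeps its last pose, push and grip.
It fails at once if the large tier was dropped (fell faster than 0.5 m/s untouched) (linear speed of tier_large above 0.5 m/s and contact force between tier_large and the fingers below 0.05 N).
It fails at once if the small tier was dropped (fell faster than 0.5 m/s untouched) (linear speed of tier_small above 0.5 m/s and contact force between tier_small and the fingers below 0.05 N).
It fails at once if a bystander was moved by more than 20 mm (distance of any of teapot, saucer_a, saucer_b, cup_a, cup_b, honey_jar, strainer, wood_box from where it was at the start of the episode above 0.02 m).
It also fails if it takes over 72 s, if anything falls off the work surface, if the arm or the gripper's body presses on something with over 40 N, if the wrist force passes 120 N, or if a joint passes its speed limit or range.

## Robot

A 7-joint arm with a two-finger parallel gripper is mounted at the origin on the work surface. World frame = base frame: x ahead of the robot, y to its left, z up, the work surface at z = 0. Lengths are in m, angles in rad, forces in N, time in s.
With the tool pointing down it reaches from about 0.425 to 0.925 m from the base axis. Payload 6.8 kg.
Tool frame: the origin (TCP) lies on the mounting face of the last link; the fingertips stand 173 mm ahead of it and the grasp point (between the pads) lies 155 mm ahead of it; z points along the fingers, y is the line along which they close (so a half turn about z gives the same grasp; the last joint's range is limited). The gripper opens to 85 mm and grips with 20 to 120 N. Pads are 22 mm wide; open, the fingers measure 114 mm over their backs; the gripper's body (76 mm by 85 mm) begins 54 mm behind the grasp point. The pads swing forward as they close: fully open they stand 13 mm farther back than shut.
Start: joints at [0.999, 0.477, 0.022, 1.555, -0.011, 1.109, -0.083], TCP at [0.302, -0.604, 0.405] pointing down, gripper open.
Joint ranges: [-2.96, 2.96], [-0.34, 2.1], [-1.41, 1.46], [0.24, 2.44], [-1.37, 4.51], [0.17, 1.92], [-2.96, 2.96]. Speed limits (rad/s): [2.39, 2.39, 3.14, 3.14, 3.14, 3.14, 3.14].

## Interface

Orientations are given as a unit quaternion [w, x, y, z].
In Python, from station import bot gives the robot as it stands. The module is installed in compiled form; this text tells all that it offers.
- The arm moves only by the shell command python3 -m pendant 'ROWS' [FORCE]. ROWS is JSON, a list of rows, each a list of 5 numbers: the finger opening in m, from 0 to 0.0854, then the shift along the tool's x, y, z in m, then the turn about the tool's z in degrees. In form: [[jaw, x, y, z, yaw], ...]. A call has 1 to 12 rows; each row shifts and turns the commanded pose from where the row before left it, along the tool's axes as they then stand; what a row does not reach is not made up. A row lasts 1/12 s, in which the tool goes at most 41.7 mm and 7.16 degrees, less where a joint would pass 70% of its speed; a pose out of reach is approached as far as the arm can. A call with a gripper value outside its range is refused whole. The fingers move at their own pace and stop on an object; FORCE is the grip in N (left out, the last holds). Time passes only in rows, so rows that do not move let the fingers close. It gives the time, the measured TCP pose, the force, the opening and the grip force at its end, in the units of the state.
- bot.get_obs(): the state, without advancing time (a new reading comes with each control period).
- bot.read_camera(name): name is "scene" or "top" or "wrist"; returns (picture, depth): 384x512x3 uint8, blue, green, red; 384x512 float32, m along the optical axis (not along the pixel's ray), 0 where there is no reading.
- bot.camera_model(name): a dict with "intrinsics" (3x3 intrinsics, pixels), "R" (3x3) and "t" (3): a world point X has camera coordinates R X + t. Camera axes: x right, y down, z forward; pixel columns grow to the right and rows downward; lengths in m; the calibration is good to about 2 mm. A picture is of the moment at which its call begins: read the wrist's pose just before it. camera_model takes no time and is no camera call; for the wrist camera it gives the pose at the moment of the call.
- bot.hand_in(): hands the job in; it is judged then, once.
Trained networks look in the newest picture that a camera, given by its name, has taken for a name from the list of things; names that differ only in an ending like _2 or _b are one class to them, and where a whole thing is asked for, a point or a joint stands for the part that bears it (a point fixed in the world has none). Each returns a list of dicts, best first, with "score" (0 to 1); they miss things now and then, are a little off and sometimes report something else, mostly with a low value. They report only what shows in the picture. A call takes as long as a camera call. They do not tell look-alikes from the thing itself.
- bot.boxes_of(name, camera): "at" ([column, row] in pixels, amid what is visible of it).
- bot.trace(name, camera): "mask" (384x512 bool, what is visible of it) and "at" ([column, row] in pixels, amid what is visible of it).
- bot.pinpoint(name, camera): "at" ([column, row] in pixels: a listed point, or the origin of a listed thing).
The state is a dict: "t": time; "q": joint angles; "joint_vel": joint speeds; "joint_torque": joint torques, N m; "eef_pos": TCP position; "tool_rot": TCP orientation; "contact_force": force on the tool from outside, world axes, zero at the start; "torque": the same for the moment, N m; "gripper_width": opening from 0.0 (shut) to 1.0 (fully open); "grasp_force": force on a finger pad.
Only numpy, scipy, OpenCV 4.12 (cv2) and the standard library are available. Lean on these libraries where they do the work, as an engineer would, in place of code of your own. Each camera call takes 0.05 s, during which the arm holds its last target. There are 200 camera calls.

## Working session

There is one attempt and no reset: what is moved stays moved. The work goes in short steps, Python scripts to look and compute and a shell command to move; the robot and the scene stay as the last step left them, time stands still between calls to the robot, and variables do not carry over. Pictures are saved under pics/ and viewed, at most 10 in all, crops included, and the job is handed in when it is done.

```bash
mkdir -p pics
cat > h.py <<'E'
import numpy as np, cv2
from station import bot
def back(cam,u,v,d,m=None):
    m=m or bot.camera_model(cam);K=np.array(m["intrinsics"]);R=np.array(m["R"]);t=np.array(m["t"])
    p=np.stack([(u-K[0,2])/K[0,0]*d,(v-K[1,2])/K[1,1]*d,d],-1)
    return (p-t)@R
def cloud(cam,depth,mask=None,m=None):
    v,u=np.nonzero((depth>0)&(mask if mask is not None else True))
    return back(cam,u.astype(float),v.astype(float),depth[v,u].astype(float),m)
E
python3 - <<'E'
from h import *
ims=[]
for c in("scene","top"):
    im,d=bot.read_camera(c);np.save(c+"_d.npy",d);cv2.imwrite("pics/%s0.png"%c,im)
    for n in("stand","tier_large","tier_small"):
        for r in bot.trace(n,c)[:4]:
            if r["score"]<.15: continue
            P=cloud(c,d,r["mask"]);print(c,n,round(r["score"],2),np.round(r["at"]),P.min(0).round(3),P.max(0).round(3))
    m=bot.camera_model(c);print(c,np.round(-np.array(m["R"]).T@m["t"],3))
o=bot.get_obs();print(o["t"],o["eef_pos"],o["tool_rot"])
E
```

```text
scene stand 0.76 [246. 204.] [ 0.452 -0.079 -0.008] [0.627 0.063 0.17 ]
scene stand 0.34 [198. 252.] [ 0.7   -0.213 -0.001] [ 0.839 -0.076  0.02 ]
scene tier_large 0.87 [186. 171.] [ 0.377 -0.384 -0.005] [ 0.552 -0.209  0.079]
scene tier_large 0.18 [256. 272.] [ 0.683  0.027 -0.004] [0.832 0.17  0.068]
scene tier_small 0.83 [291. 176.] [ 0.264  0.058 -0.004] [0.428 0.19  0.039]
scene tier_small 0.7 [327. 215.] [ 0.404  0.226 -0.005] [0.565 0.365 0.04 ]
scene tier_small 0.57 [343. 171.] [ 0.142  0.228 -0.006] [0.364 0.406 0.051]
scene tier_small 0.31 [242. 206.] [ 0.49  -0.076 -0.005] [0.627 0.062 0.17 ]
scene [1.181 0.203 1.205]
top stand 0.78 [270. 206.] [ 0.486 -0.076 -0.007] [0.628 0.066 0.174]
top tier_large 0.95 [356. 223.] [ 0.374 -0.379 -0.002] [ 0.545 -0.207  0.082]
top tier_small 0.78 [170. 295.] [ 0.176  0.231 -0.004] [0.365 0.425 0.052]
top tier_small 0.77 [185. 224.] [ 0.427  0.227 -0.003] [0.562 0.362 0.04 ]
top tier_small 0.58 [272. 195.] [ 0.541 -0.027  0.008] [0.608 0.01  0.174]
top [0.272 0.064 1.324]
0.4 [ 0.30193431 -0.60368126  0.40460918] [-7.60779733e-05  9.73238034e-01  2.29799310e-01 -1.25593999e-05]
```

Run:
```python
import cv2,numpy as np
a=cv2.imread("pics/scene0.png");b=cv2.imread("pics/top0.png")
cv2.imwrite("pics/topbig.png",cv2.resize(b,(800,600),interpolation=cv2.INTER_CUBIC));cv2.imwrite("pics/scenebig.png",cv2.resize(a[120:320,130:400],(800,592),interpolation=cv2.INTER_CUBIC))
```

```text
(no output)
```

View pics/topbig.png

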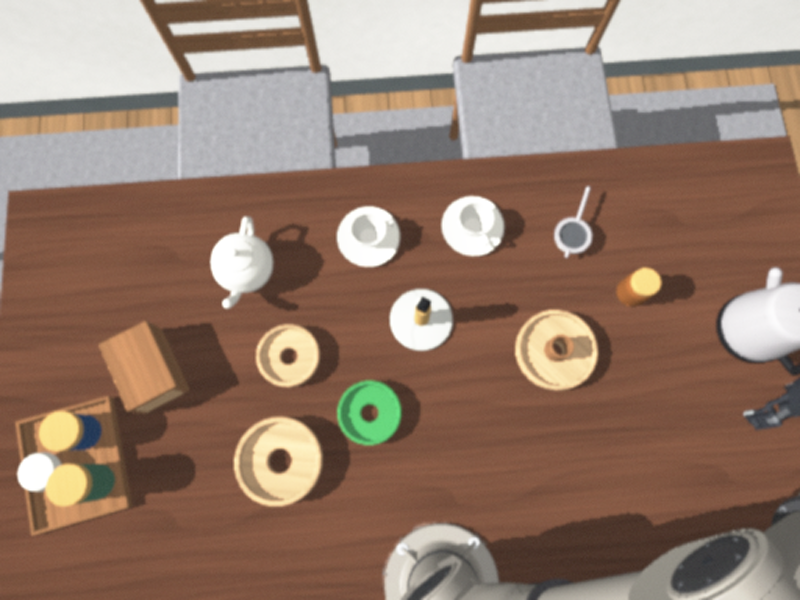

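View pics/scenebig.png

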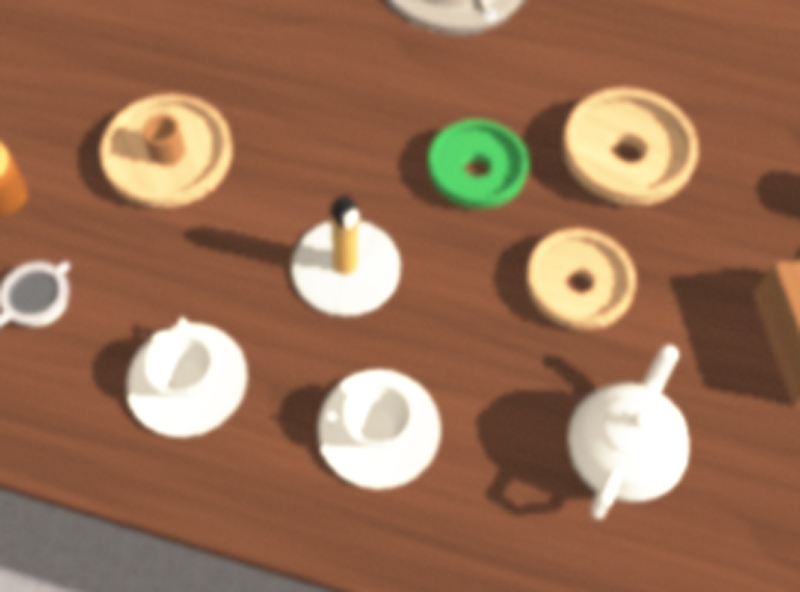

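Top view (800x600): the small-tier look-alikes are the light wood dish at (288,355), the larger wood dish at (278,460) and a green one at (370,412). I take (288,355), being the smaller of the two that aren't green. It measures about 135 mm, centred near (0.494, 0.295), and the scene crop shows the same at (581,280). The large tier, with its column, is at (557,348). The stand is at (421,320), with its button facing the scene camera.

Next I move closer to measure with the wrist camera.

```bash
python3 -m pendant '[[0.085,0.03,-0.0223,-0.0083,0],[0.085,0.03,-0.0223,-0.0083,0],[0.085,0.03,-0.0223,-0.0083,0],[0.085,0.03,-0.0223,-0.0083,0],[0.085,0.03,-0.0223,-0.0083,0],[0.085,0.03,-0.0223,-0.0083,0],[0.085,0.03,-0.0223,-0.0083,0],[0.085,0.03,-0.0223,-0.0083,0],[0.085,0.03,-0.0223,-0.0083,0],[0.085,0.03,-0.0223,-0.0083,0],[0.085,0.03,-0.0223,-0.0083,0],[0.085,0.03,-0.0223,-0.0083,0]]' 60
python3 -m pendant '[[0.085,0,0,0,6.65],[0.085,0,0,0,6.65],[0.085,0,0,0,6.65],[0.085,0,0,0,6.65],[0.085,0,0,0,0],[0.085,0,0,0,0]]'
cat >> h.py <<'E'
from scipy.optimize import least_squares
def circ(P,R,z0,z1,c0,tol=.012,it=4):
    """centre of a ring of outer radius R whose outer edge points lie at z0..z1"""
    Q=P[(P[:,2]>z0)&(P[:,2]<z1)][:,:2];c=np.array(c0,float)
    for _ in range(it):
        r=np.hypot(*(Q-c).T);S=Q[np.abs(r-R)<tol]
        c=least_squares(lambda c:np.hypot(*(S-c).T)-R,c,loss="soft_l1",f_scale=.002).x
    return c.round(4),len(S),np.std(np.hypot(*(S-c).T)-R).round(4),np.median(np.hypot(*(S-c).T)-R).round(4)
def state():
    o=bot.get_obs();a,b=o["tool_rot"][1:3]
    print("t",round(o["t"],2),"pos",o["eef_pos"].round(4) if hasattr(o["eef_pos"],"round") else o["eef_pos"],"q",np.round(o["tool_rot"],3),"yaw",np.degrees(2*np.arctan2(b,a)).round(2),"F",np.round(o["contact_force"],1),"M",np.round(o["torque"],2),"w",round(o["gripper_width"],3),"g",np.round(o["grasp_force"],1))
E
cat > look.py <<'E'
import sys
from h import *
c=sys.argv[1];m=bot.camera_model(c);im,d=bot.read_camera(c);cv2.imwrite("pics/%s.png"%sys.argv[2],cv2.resize(im,(768,576)));np.savez("pics/%s.npz"%sys.argv[2],d=d,im=im,R=m["R"],t=m["t"],K=m["intrinsics"])
P=cloud(c,d,m=m)
print("large rim",circ(P,.084,.030,.040,(.46,-.293)))
print("large column",circ(P,.023,.070,.080,(.46,-.293)))
print("foot",circ(P,.070,.007,.016,(.557,-.006),.005))
print("small rim",circ(P,.064,.029,.038,(.494,.295)))
H=P[(np.hypot(*(P[:,:2]-[.57,-.006]).T)<.06)&(P[:,2]>.135)];
if len(H): print("handle",len(H),H.min(0).round(3),H.max(0).round(3),np.median(H,0).round(4))
print("table z",np.median(P[np.abs(P[:,2])<.01][:,2]).round(4))
state()
E
python3 look.py wrist w1;python3 - <<'E'
from h import *
for c in("top","scene"):
    P=cloud(c,np.load(c+"_d.npy"));print(c,circ(P,.084,.030,.040,(.46,-.293)),circ(P,.023,.07,.08,(.46,-.293)),circ(P,.070,.007,.016,(.557,-.006),.005),circ(P,.064,.029,.038,(.494,.295)))
m=bot.camera_model("wrist");print(m["intrinsics"],-np.array(m["R"]).T@m["t"],m["R"])
E
```

```text
t: 1.4
eef_pos: [0.5046, -0.2016, 0.5051]
tool_rot: [0.0, 0.973, 0.23, 0.0]
contact_force: [1.0, 0.2, 0.3]
gripper_width: 0.991
grasp_force: 0.0
t: 1.9
eef_pos: [0.5042, -0.2032, 0.5044]
tool_rot: [0.0, 1.0, 0.002, 0.0]
contact_force: [0.2, -1.1, 0.4]
gripper_width: 0.999
grasp_force: 0.0
large rim (array([ 0.4606, -0.2951]), 2654, np.float64(0.0024), np.float64(-0.0009))
large column (array([ 0.4608, -0.295 ]), 654, np.float64(0.0018), np.float64(-0.0002))
foot (array([ 0.5554, -0.0021]), 1202, np.float64(0.0025), np.float64(-0.0015))
small rim (array([0.494, 0.295]), 0, np.float64(nan), np.float64(nan))
handle 1300 [ 0.54  -0.023  0.135] [0.571 0.011 0.17 ] [ 0.557  -0.0121  0.1584]
table z 0.0002
t 1.95 pos [ 0.5042 -0.2033  0.5043] q [0.    1.    0.002 0.   ] yaw 0.19 F [-0.2  0.   0. ] M [ 0.02 -0.    0.04] w 0.995 g 0.0
top (array([ 0.4606, -0.2938]), 367, np.float64(0.0025), np.float64(-0.0004)) (array([ 0.4609, -0.2942]), 79, np.float64(0.0018), np.float64(-0.0003)) (array([ 0.5598, -0.008 ]), 138, np.float64(0.0024), np.float64(-0.0016)) (array([0.4943, 0.2942]), 263, np.float64(0.0025), np.float64(-0.0003))
scene (array([ 0.4642, -0.2961]), 224, np.float64(0.0027), np.float64(-0.0007)) (array([ 0.4635, -0.2962]), 45, np.float64(0.0022), np.float64(-0.0003)) (array([ 0.5532, -0.0044]), 99, np.float64(0.0027), np.float64(-0.0012)) (array([0.4974, 0.2924]), 202, np.float64(0.0026), np.float64(-0.0001))
[[345.62619219   0.         251.03304107]
 [  0.         345.62619219 193.26178793]
 [  0.           0.           1.        ]] [ 0.57146591 -0.20228894  0.47357463] [[ 3.39975620e-03 -9.99994206e-01  1.70621694e-04]
 [-9.63075068e-01 -3.22830545e-03  2.69213653e-01]
 [-2.69211543e-01 -1.07958228e-03 -9.63080464e-01]]
  ret = _var(a, axis=axis, dtype=dtype, out=out, ddof=ddof,
  arrmean = um.true_divide(arrmean, div, out=arrmean,
  ret = ret.dtype.type(ret / rcount)
  return _methods._mean(a, axis=axis, dtype=dtype,
  ret = ret.dtype.type(ret / rcount)
```

View pics/w1.png

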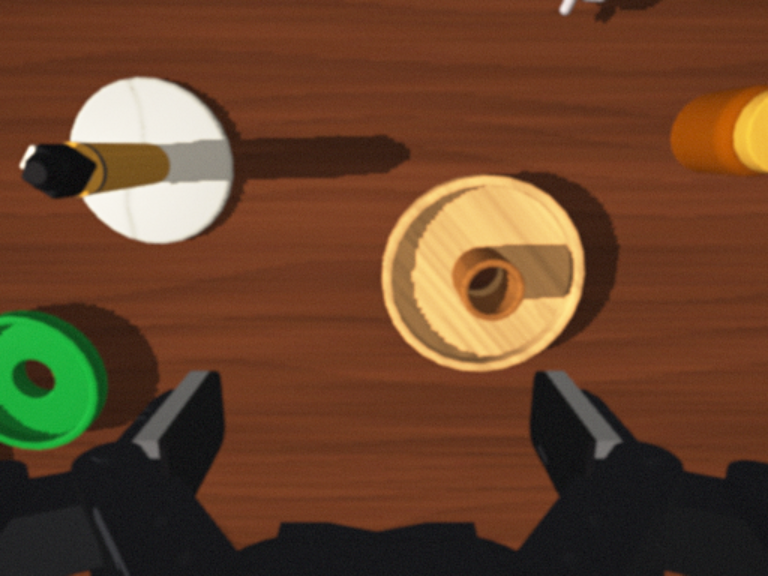

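The wrist view shows the large tier at (483,273). The stand's handle is at (60,170), with its white button at (30,155), facing up-left (+x/+y). I'll pinch the large tier's +y rim.

```bash
python3 -m pendant '[[0.04,-0.0062,0.001,0.039,0],[0.04,-0.0062,0.001,0.039,0],[0.04,-0.0062,0.001,0.039,0],[0.04,-0.0062,0.001,0.039,0],[0.04,-0.0062,0.001,0.039,0],[0.04,-0.0062,0.001,0.039,0],[0.04,-0.006,0.001,0.037,0],[0.04,0,0,0.018,0],[0.04,0,0,0.01,0],[0.04,0,0,0.008,0],[0.04,0,0,0,0],[0.04,0,0,0,0]]'
python3 - <<'E'
from h import *
state()
m=bot.camera_model("wrist");im,d=bot.read_camera("wrist");P=cloud("wrist",d,m=m)
print(circ(P,.084,.030,.040,(.461,-.2945)),circ(P,.023,.07,.08,(.461,-.2945)));cv2.imwrite("pics/w2.png",cv2.resize(im,(768,576)))
E
```

```text
t: 2.95
eef_pos: [0.4618, -0.2105, 0.1981]
tool_rot: [0.0, 1.0, 0.0, 0.001]
contact_force: [-1.1, -0.7, -0.0]
gripper_width: 0.469
grasp_force: 0.0
t 2.95 pos [ 0.4618 -0.2105  0.1981] q [0.    1.    0.    0.001] yaw 0.02 F [-1.1 -0.7 -0. ] M [-0.01 -0.05  0.01] w 0.469 g 0.0
(array([ 0.4605, -0.2955]), 9860, np.float64(0.0024), np.float64(-0.0001)) (array([ 0.4617, -0.2939]), 2419, np.float64(0.0024), np.float64(0.0004))
```

View pics/w2.png

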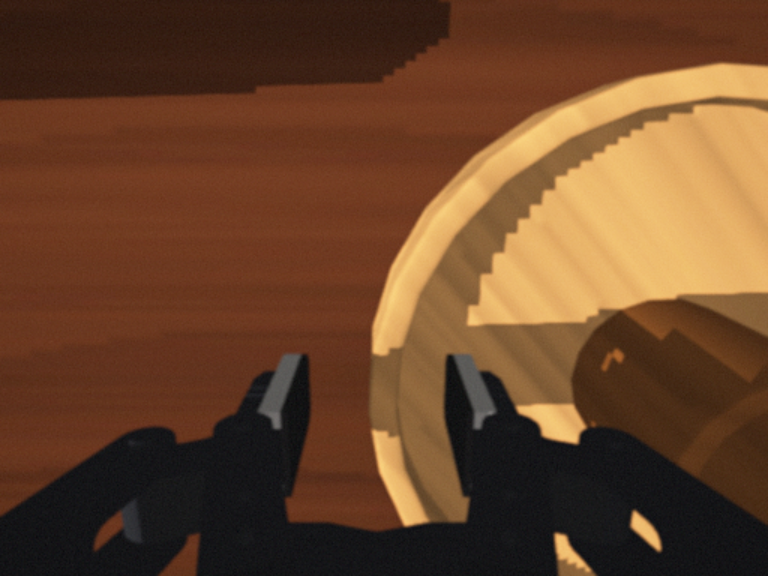

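The rim is between the fingers (they're at 295 and 455, the rim at 385), so I close and lift.

```bash
python3 -m pendant '[[0,0,0,0,0],[0,0,0,0,0],[0,0,0,0,0],[0,0,0,0,0],[0,0,0,0,0],[0,0,0,0,0],[0,0,0,0,0],[0,0,0,-0.005,0],[0,0,0,-0.01,0]]' 80
python3 -m pendant '[[0,0,0,-0.015,0],[0,0,0,-0.02,0],[0,0,0,-0.025,0],[0,0,0,-0.025,0],[0,0,0,-0.025,0],[0,0,0,-0.025,0],[0,0,0,-0.025,0],[0,0,0,-0.02,0],[0,0,0,-0.01,0],[0,0,0,0,0],[0,0,0,0,0]]'
cat > held.py <<'E'
import sys
from h import *
# pose of the held tier: rim plane and centres; args: camera, R_rim_mid, rim height above underside, approx centre
def held(c,R,c0,zr):
    m=bot.camera_model(c);im,d=bot.read_camera(c);P=cloud(c,d,m=m)
    Q=P[np.abs(P[:,2]-zr)<.02];r=np.hypot(*(Q[:,:2]-c0).T);Q=Q[np.abs(r-R)<.008]
    A=np.c_[Q[:,:2]-c0,np.ones(len(Q))];w=np.ones(len(Q),bool)
    for _ in range(8):
        s=np.linalg.lstsq(A[w],Q[w,2],rcond=None)[0];e=Q[:,2]-A@s;w=(e>-.002)&(e<.003)
    print(c,"rim z",s[2].round(4),"slope x,y",s[:2].round(4),"n",w.sum(),"circle",circ(P,R,s[2]-.006,s[2]+.005,c0))
    return P,im,d
E
python3 - <<'E'
from held import *
state();o=bot.get_obs();x,y,z=o["eef_pos"]
P,im,d=held("wrist",.084,np.array([x,y-.084]),z-.198+.036)
print(circ(P,.023,z-.198+.07,z-.198+.08,(x,y-.084)))
P,_,_=held("top",.084,np.array([x,y-.084]),z-.198+.036)
print(circ(P,.023,z-.198+.07,z-.198+.08,(x,y-.084)))
E
```

```text
t: 3.75
eef_pos: [0.4603, -0.21, 0.2119]
tool_rot: [-0.0, 1.0, -0.0, -0.001]
contact_force: [0.4, -0.5, -2.2]
gripper_width: 0.055
grasp_force: 80.7
t: 4.67
eef_pos: [0.4606, -0.2102, 0.4021]
tool_rot: [0.0, 1.0, -0.0, -0.0]
contact_force: [0.3, -0.5, -2.5]
gripper_width: 0.056
grasp_force: 80.6
t 4.67 pos [ 0.4606 -0.2102  0.4021] q [ 0.  1. -0. -0.] yaw -0.03 F [ 0.3 -0.5 -2.5] M [ 0.13 -0.04 -0.05] w 0.056 g 80.6
wrist rim z 0.239 slope x,y [-0.0079  0.0072] n 5875 circle (array([ 0.4518, -0.2929]), 8856, np.float64(0.0027), np.float64(0.0))
(array([ 0.4538, -0.2931]), 2295, np.float64(0.0016), np.float64(0.0004))
top rim z 0.2061 slope x,y [-0.1458  0.3492] n 40 circle (array([ 0.4606, -0.2942]), 0, np.float64(nan), np.float64(nan))
(array([ 0.4606, -0.2942]), 0, np.float64(nan), np.float64(nan))
  ret = _var(a, axis=axis, dtype=dtype, out=out, ddof=ddof,
  arrmean = um.true_divide(arrmean, div, out=arrmean,
  ret = ret.dtype.type(ret / rcount)
  return _methods._mean(a, axis=axis, dtype=dtype,
  ret = ret.dtype.type(ret / rcount)
```

Tilt is under 10 mrad. I'll move next to the stand so the wrist camera sees the post and handle close up beside the held tier.

```bash
python3 -m pendant '[[0,0.007,-0.011,0,0],[0,0.014,-0.022,0,0],[0,0.014,-0.022,0,0],[0,0.014,-0.022,0,0],[0,0.014,-0.022,0,0],[0,0.007,-0.011,0,0],[0,0,0,0,0],[0,0,0,0,0],[0,0,0,0,0]]'
cat > standfit.py <<'E'
from h import *
def cyl(P,R,z0,z1,c0,campos,tol=.006):
    Q=P[(P[:,2]>z0)&(P[:,2]<z1)][:,:2];c=np.array(c0,float)
    for k in range(6):
        r=np.hypot(*(Q-c).T);S=Q[np.abs(r-R)<(.015 if k<2 else tol)]
        if len(S)<20:return None
        c=least_squares(lambda c:np.hypot(*(S-c).T)-R,c,loss="soft_l1",f_scale=.001).x
    return c.round(4),len(S),np.std(np.hypot(*(S-c).T)-R).round(4)
def stand(c,c0=(.557,-.005)):
    m=bot.camera_model(c);im,d=bot.read_camera(c);P=cloud(c,d,m=m);cam=-np.array(m["R"]).T@m["t"]
    for a,b in((.03,.06),(.06,.09),(.09,.12)): print(c,"post",a,cyl(P,.0175,a,b,c0,cam))
    T=P[(np.hypot(*(P[:,:2]-c0).T)<.03)&(P[:,2]>.1655)&(P[:,2]<.1715)]
    if len(T)>5: print(c,"handle top",len(T),T.min(0).round(4),T.max(0).round(4),T.mean(0).round(4))
    return P,im,d,m
E
python3 - <<'E'
from held import *;from standfit import *
state();o=bot.get_obs();x,y,z=o["eef_pos"]
held("wrist",.084,np.array([x-.007,y-.083]),.239)
P,im,d,m=stand("wrist");np.savez("pics/w3.npz",P=P,im=im,d=d)
stand("scene");stand("top")
cv2.imwrite("pics/w3.png",cv2.resize(im,(768,576)))
E
```

```text
t: 5.52
eef_pos: [0.5304, -0.1017, 0.4014]
tool_rot: [0.0, 1.0, -0.001, -0.001]
contact_force: [0.1, -0.3, -1.5]
gripper_width: 0.054
grasp_force: 80.7
t 5.52 pos [ 0.5304 -0.1017  0.4014] q [ 0.     1.    -0.001 -0.001] yaw -0.12 F [ 0.1 -0.3 -1.5] M [ 0.05  0.04 -0.  ] w 0.054 g 80.7
wrist rim z 0.2383 slope x,y [-0.0097  0.0085] n 8074 circle (array([ 0.5211, -0.1845]), 8823, np.float64(0.0027), np.float64(0.0))
wrist post 0.03 (array([ 0.5557, -0.006 ]), 292, np.float64(0.0002))
wrist post 0.06 (array([ 0.5557, -0.006 ]), 376, np.float64(0.0002))
wrist post 0.09 (array([ 0.5557, -0.006 ]), 526, np.float64(0.0002))
wrist handle top 574 [ 0.5473 -0.0157  0.1655] [0.5645 0.002  0.1698] [ 0.5564 -0.0071  0.1675]
scene post 0.03 (array([ 0.557 , -0.0072]), 36, np.float64(0.0009))
scene post 0.06 (array([ 0.5575, -0.0074]), 33, np.float64(0.001))
scene post 0.09 (array([ 0.5578, -0.0075]), 43, np.float64(0.001))
scene handle top 11 [ 0.553  -0.0106  0.1657] [ 0.5678 -0.0014  0.1691] [ 0.5603 -0.0059  0.1672]
top post 0.03 None
top post 0.06 None
top post 0.09 (array([ 0.5567, -0.0055]), 25, np.float64(0.0003))
top handle top 19 [ 0.5451 -0.0123  0.1655] [0.5648 0.0007 0.1712] [ 0.5559 -0.0057  0.1676]
```

View pics/w3.png

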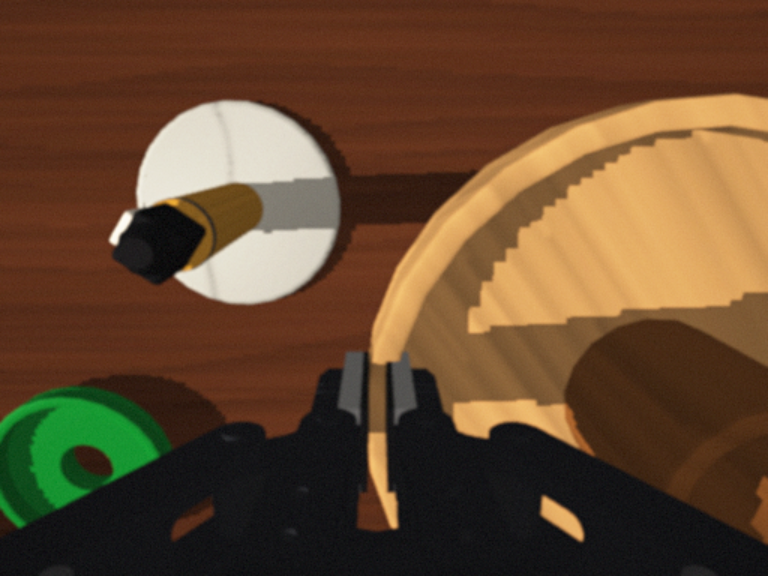

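The stand axis by wrist is (0.5557, -0.006). I'll refine the held tier's centre from its column (outer cylinder) in the same cloud.

```bash
cat >> standfit.py <<'E'
def ringfit(P,Rm,zt,c0,half=.004,dz=.0015):
    """centre of the flat rim top: annulus Rm+-half, zt = plane height"""
    Q=P[np.abs(P[:,2]-zt)<dz][:,:2];c=np.array(c0,float)
    for k in range(6):
        v=Q-c;r=np.hypot(*v.T);s=np.abs(r-Rm)<(.010 if k<2 else .0065);S=Q[s]
        f=lambda c:np.maximum(np.abs(np.hypot(*(S-c).T)-Rm)-half,0)*3+0.2*np.abs(np.hypot(*(S-c).T)-Rm)
        c=least_squares(f,c).x
    return c.round(4),len(S)
E
python3 - <<'E'
from standfit import *
P=np.load("pics/w3.npz")["P"]
for z in(.237,.2385,.240):print(z,ringfit(P,.084,z,(.5215,-.1845)))
c0=(.5225,-.1845);zu=.2385-.036
for a,b in((.024,.04),(.04,.055),(.055,.07)):print("col",cyl(P,.026,zu+a,zu+b,c0,None,.004))
T=P[(np.hypot(*(P[:,:2]-c0).T)<.035)&(np.abs(P[:,2]-zu-.076)<.004)]
print("coltop",len(T),T.min(0),T.max(0),np.median(T,0))
print(ringfit(P,.023,zu+.076,c0,half=.003,dz=.003))
from scipy.spatial import ConvexHull
# handle yaw: block side faces (vertical), normals via points z .13-.155
H=P[(np.hypot(*(P[:,:2]-[.5557,-.006]).T)<.026)&(P[:,2]>.129)&(P[:,2]<.157)]
r=cv2.minAreaRect((H[:,:2]*1000).astype(np.float32));print("hull rect",r,len(H))
def err(p):
    a=p[2];v=(H[:,:2]-p[:2])@np.array([[np.cos(a),-np.sin(a)],[np.sin(a),np.cos(a)]])
    return np.minimum(np.abs(np.abs(v[:,0])-.013)+np.maximum(np.abs(v[:,1])-.012,0),np.abs(np.abs(v[:,1])-.012)+np.maximum(np.abs(v[:,0])-.013,0))
best=min((least_squares(err,[.5557,-.006,a],loss="soft_l1",f_scale=.001) for a in np.radians(np.arange(0,180,15))),key=lambda s:s.cost)
for a in np.radians(np.arange(0,180,30)):
    s=least_squares(err,[.5557,-.006,a],loss="soft_l1",f_scale=.001);print(s.x[:2].round(4),np.degrees(s.x[2]).round(1),s.cost*1e4)
E
```

```text
0.237 (array([ 0.521 , -0.1855]), 4456)
0.2385 (array([ 0.521 , -0.1856]), 7294)
0.24 (array([ 0.5208, -0.1855]), 3739)
col (array([ 0.5212, -0.1861]), 2323, np.float64(0.0003))
col (array([ 0.5212, -0.1862]), 2824, np.float64(0.0004))
col (array([ 0.5214, -0.1863]), 3392, np.float64(0.0004))
coltop 2089 [ 0.52529056 -0.18121921  0.2745015 ] [ 0.54787111 -0.16051534  0.28045202] [ 0.53852421 -0.16876879  0.27785999]
(array([ 0.5222, -0.1859]), 1853)
hull rect ((557.431640625, -4.831127166748047), (28.471614837646484, 25.89600944519043), 55.26047897338867) 909
[ 0.556  -0.0055] -34.7 1.9226976183649453
[ 0.5572 -0.0056] 55.2 0.8912171472998425
[ 0.5572 -0.0056] 55.2 0.8912171472998432
[ 0.5572 -0.0056] 55.2 0.8912171473000413
[ 0.556  -0.0055] 145.3 1.9226976183655682
[ 0.556  -0.0055] 145.3 1.922697618414972
```

Tier axis is (0.521, -0.186), stand axis (0.5557, -0.006), and the handle's y axis lies at about 55° in the world. I shift by (+0.0345, +0.180) and start down.

```bash
python3 -m pendant '[[0,0.003,-0.015,0,0],[0,0.005,-0.026,0,0],[0,0.0055,-0.028,0,0],[0,0.0055,-0.028,0,0],[0,0.0055,-0.028,0,0],[0,0.005,-0.026,0,0],[0,0.003,-0.017,0,0],[0,0.002,-0.008,0,0],[0,0,-0.004,0,0],[0,0,0,0,0],[0,0,0,0,0]]'
python3 - <<'E'
from h import *;from standfit import *
state();o=bot.get_obs();x,y,z=o["eef_pos"]
m=bot.camera_model("wrist");im,d=bot.read_camera("wrist");P=cloud("wrist",d,m=m)
c0=(x-.009,y-.084)
print(ringfit(P,.084,z-.163,c0),cyl(P,.026,z-.163+.004,z-.163+.034,c0,None,.004))
stand("scene");stand("top")
E
```

```text
t: 6.63
eef_pos: [0.5656, 0.078, 0.4022]
tool_rot: [0.0, 1.0, -0.001, -0.0]
contact_force: [0.3, -1.2, -1.3]
gripper_width: 0.057
grasp_force: 80.7
t 6.63 pos [0.5656 0.078  0.4022] q [ 0.     1.    -0.001 -0.   ] yaw -0.14 F [ 0.3 -1.2 -1.3] M [ 0.12 -0.03  0.04] w 0.057 g 80.7
(array([ 0.5567, -0.0058]), 7287) (array([ 0.5568, -0.0063]), 6231, np.float64(0.0004))
scene post 0.03 (array([ 0.5577, -0.0074]), 32, np.float64(0.0008))
scene post 0.06 (array([ 0.5575, -0.0073]), 33, np.float64(0.0009))
scene post 0.09 None
top post 0.03 None
top post 0.06 None
top post 0.09 None
```

```bash
python3 -m pendant '[[0,-0.0007,0,0.008,0],[0,0,0,0.008,0],[0,0,0,0.008,0],[0,0,0,0.006,0],[0,0,0,0.006,0],[0,0,0,0.006,0],[0,0,0,0.006,0],[0,0,0,0.006,0],[0,0,0,0.006,0],[0,0,0,0,0]]'
python3 -m pendant '[[0,0,0,0.006,0],[0,0,0,0.005,0],[0,0,0,0.005,0],[0,0,0,0.005,0],[0,0,0,0,0]]'; python3 -c "from h import *;state()"
```

```text
t: 7.62
eef_pos: [0.5646, 0.0795, 0.3409]
tool_rot: [0.0, 1.0, -0.0, -0.001]
contact_force: [-0.6, 0.3, -1.5]
gripper_width: 0.057
grasp_force: 80.7
t: 8.03
eef_pos: [0.5646, 0.0795, 0.3201]
tool_rot: [0.0, 1.0, -0.0, -0.001]
contact_force: [-0.3, -0.1, -1.9]
gripper_width: 0.06
grasp_force: 80.7
t 8.03 pos [0.5646 0.0795 0.3201] q [ 0.     1.    -0.    -0.001] yaw -0.03 F [-0.3 -0.1 -1.9] M [0.13 0.05 0.  ] w 0.06 g 80.7
```

Handle cleared with no force. I continue down the post.

```bash
python3 -m pendant '[[0,0,0,0.004,0],[0,0,0,0.004,0],[0,0,0,0.005,0],[0,0,0,0.005,0],[0,0,0,0.006,0],[0,0,0,0.006,0]]'; python3 -m pendant '[[0,0,0,0.006,0],[0,0,0,0.006,0],[0,0,0,0.006,0],[0,0,0,0.006,0],[0,0,0,0.006,0],[0,0,0,0,0]]'
python3 - <<'E'
from h import *;from standfit import *
state();o=bot.get_obs();x,y,z=o["eef_pos"]
m=bot.camera_model("wrist");im,d=bot.read_camera("wrist");P=cloud("wrist",d,m=m)
c0=(x-.009,y-.084)
print(ringfit(P,.084,z-.163,c0),cyl(P,.026,z-.163+.004,z-.163+.034,c0,None,.004))
stand("scene")
print(cyl(P,.0175,.09,.124,(.5557,-.006),None))
E
```

```text
t: 8.53
eef_pos: [0.565, 0.0796, 0.2907]
tool_rot: [-0.0, 1.0, -0.0, 0.0]
contact_force: [0.6, -1.4, -2.2]
gripper_width: 0.05
grasp_force: 80.6
t: 9.03
eef_pos: [0.5645, 0.0795, 0.2599]
tool_rot: [0.0, 1.0, -0.0, -0.001]
contact_force: [-0.0, 0.5, -1.6]
gripper_width: 0.059
grasp_force: 80.7
t 9.03 pos [0.5645 0.0795 0.2599] q [ 0.     1.    -0.    -0.001] yaw -0.03 F [-0.   0.5 -1.6] M [ 0.17  0.02 -0.05] w 0.059 g 80.7
(array([ 0.5554, -0.0043]), 6863) (array([ 0.5556, -0.0047]), 6224, np.float64(0.0004))
scene post 0.03 None
scene post 0.06 (array([5.73e-01, 5.00e-04]), 47, np.float64(0.003))
scene post 0.09 (array([ 0.5663, -0.003 ]), 53, np.float64(0.0024))
scene handle top 7 [ 0.5529 -0.0096  0.1658] [ 0.5668 -0.002   0.1688] [ 0.5598 -0.0058  0.1671]
(array([0.5851, 0.0243]), 4100, np.float64(0.0024))
```

```bash
python3 -m pendant '[[0,0,0.0005,0.006,0],[0,0,0.0005,0.006,0],[0,0,0,0.006,0],[0,0,0,0.006,0],[0,0,0,0.006,0],[0,0,0,0.006,0],[0,0,0,0.004,0],[0,0,0,0.002,0],[0,0,0,0,0]]'; python3 -m pendant '[[0,0,0,0.002,0],[0,0,0,0.002,0],[0,0,0,0.001,0],[0,0,0,0,0]]';python3 -m pendant '[[0,0,0,0.001,0],[0,0,0,0.001,0],[0,0,0,0,0]]'
```

```text
t: 9.88
eef_pos: [0.5648, 0.0786, 0.2187]
tool_rot: [0.0, 1.0, -0.0, -0.0]
contact_force: [0.6, 0.4, -1.6]
gripper_width: 0.056
grasp_force: 80.7
t: 10.22
eef_pos: [0.565, 0.0786, 0.2142]
tool_rot: [0.0, 1.0, -0.0, -0.0]
contact_force: [-0.6, 0.0, -0.4]
gripper_width: 0.052
grasp_force: 80.6
t: 10.47
eef_pos: [0.5649, 0.0786, 0.2122]
tool_rot: [0.0, 1.0, -0.0, -0.0]
contact_force: [-0.1, 0.1, -1.7]
gripper_width: 0.053
grasp_force: 80.6
```

```bash
python3 -m pendant '[[0,0,0,0.001,0],[0,0,0,0,0],[0,0,0,0,0]]'; python3 -m pendant '[[0,0,0,0.001,0],[0,0,0,0,0],[0,0,0,0,0]]'
```

```text
t: 10.72
eef_pos: [0.565, 0.0786, 0.2113]
tool_rot: [0.0, 1.0, -0.0, 0.0]
contact_force: [0.2, -0.1, -2.3]
gripper_width: 0.054
grasp_force: 80.6
t: 10.97
eef_pos: [0.5651, 0.0787, 0.2105]
tool_rot: [-0.0, 1.0, -0.0, 0.0]
contact_force: [-0.3, 0.0, -0.2]
gripper_width: 0.06
grasp_force: 80.8
```

Run:
```python
from held import *
o=bot.get_obs();x,y,z=o["eef_pos"]
held("wrist",.084,np.array([x-.009,y-.083]),.048)
state()
```

```text
wrist rim z 0.0482 slope x,y [-0.0045 -0.0029] n 8067 circle (array([ 0.5562, -0.004 ]), 8836, np.float64(0.0028), np.float64(0.0))
t 11.02 pos [0.5651 0.0787 0.2105] q [-0.  1. -0.  0.] yaw -0.02 F [0.4 0.4 0.7] M [ 0.17 -0.03 -0.07] w 0.053 g 80.8
```

Rim at 0.0482, exactly home. I release and rise.

```bash
python3 -m pendant '[[0,0,0,0.0005,0],[0.015,0,0,0,0],[0.035,0,0,0,0],[0.04,0,0,0,0],[0.04,0,0,0,0],[0.04,0,0,0,0],[0.04,0,0,-0.01,0],[0.04,0,0,-0.02,0],[0.04,0,0,-0.03,0],[0.04,0,0,-0.03,0]]'
python3 -m pendant '[[0.04,0,0,-0.04,0],[0.04,0,0,-0.04,0],[0.04,0,0,-0.04,0],[0.04,0,0,-0.03,0],[0.04,0,0,0,0]]'
python3 - <<'E'
from held import *;from standfit import *
P,im,d=held("wrist",.084,np.array([.5557,-.006]),.048)
print(ringfit(P,.084,.048,(.5557,-.006)),cyl(P,.026,.036,.08,(.5557,-.006),None,.004),"post",cyl(P,.0175,.092,.124,(.5557,-.006),None))
P,im,d=held("top",.084,np.array([.5557,-.006]),.048)
state()
E
```

```text
t: 11.85
eef_pos: [0.5646, 0.0786, 0.3008]
tool_rot: [0.0, 1.0, -0.0, -0.001]
contact_force: [0.8, -0.2, -0.7]
gripper_width: 0.473
grasp_force: 0.0
t: 12.27
eef_pos: [0.5661, 0.0793, 0.4581]
tool_rot: [-0.001, 1.0, -0.0, 0.006]
contact_force: [1.4, 1.3, -0.1]
gripper_width: 0.468
grasp_force: 0.0
wrist rim z 0.0479 slope x,y [-0.0006  0.0006] n 3162 circle (array([ 0.5568, -0.0045]), 3532, np.float64(0.0024), np.float64(-0.001))
(array([ 0.5565, -0.0051]), 2906) (array([ 0.5561, -0.0055]), 405, np.float64(0.0002)) post (array([ 0.5557, -0.0061]), 336, np.float64(0.0002))
top rim z -0.1318 slope x,y [-0.4792  2.0232] n 5 circle (array([ 0.5557, -0.006 ]), 0, np.float64(nan), np.float64(nan))
t 12.37 pos [0.5649 0.0787 0.4519] q [-0.     1.    -0.     0.002] yaw -0.03 F [-1.1  0.  -0.9] M [ 0.02  0.03 -0.07] w 0.464 g 0.0
  ret = _var(a, axis=axis, dtype=dtype, out=out, ddof=ddof,
  arrmean = um.true_divide(arrmean, div, out=arrmean,
  ret = ret.dtype.type(ret / rcount)
  return _methods._mean(a, axis=axis, dtype=dtype,
  ret = ret.dtype.type(ret / rcount)
```

Large tier is home (rim 0.048, level, centred within 1 mm). Now the small tier at its -y rim.

```bash
python3 -m pendant '[[0.04,-0.0071,-0.0152,0,0],[0.04,-0.0142,-0.0304,0,0],[0.04,-0.0142,-0.0304,0,0],[0.04,-0.0142,-0.0304,0,0],[0.04,-0.0142,-0.0304,0,0],[0.04,-0.0071,-0.0152,0,0],[0.04,0,0,0,0],[0.04,0,0,0,0]]'
python3 - <<'E'
from held import *;from standfit import *
P,im,d=held("wrist",.064,np.array([.494,.2945]),.034)
print(ringfit(P,.064,.034,(.494,.2945)));state()
cv2.imwrite("pics/w4.png",cv2.resize(im,(768,576)))
E
```

```text
t: 13.03
eef_pos: [0.4932, 0.2313, 0.4485]
tool_rot: [0.001, 1.0, 0.001, -0.001]
contact_force: [0.1, -0.6, 0.3]
gripper_width: 0.468
grasp_force: 0.0
wrist rim z 0.0339 slope x,y [-0.0008 -0.0001] n 2476 circle (array([0.4943, 0.2933]), 2728, np.float64(0.0024), np.float64(-0.0008))
(array([0.4939, 0.2937]), 2295)
t 13.08 pos [0.494  0.23   0.4486] q [ 0.001  1.    -0.    -0.001] yaw -0.02 F [-0.  -0.8  0. ] M [-0.01 -0.02  0.02] w 0.467 g 0.0
```

View pics/w4.png

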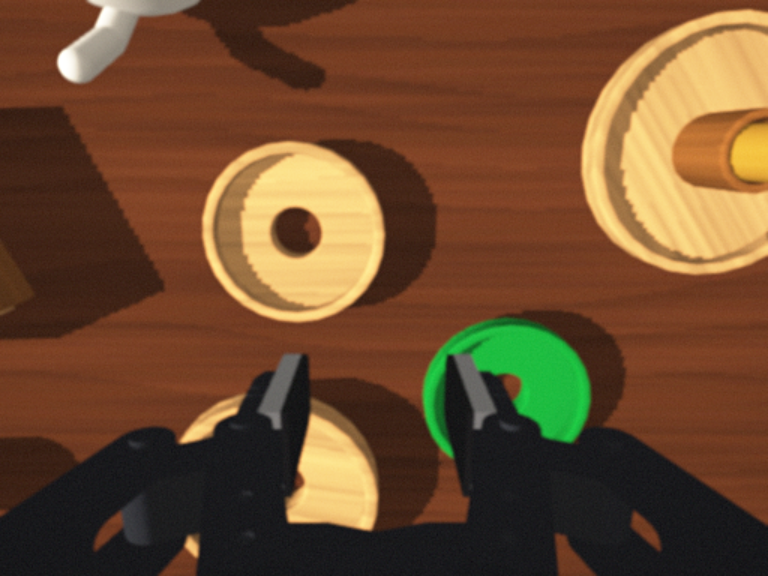

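The wrist view shows the small tier at (295,232). The green dish (507,395) and the larger wood dish (285,475) are separate, and the placed large tier is at right. I descend and pinch.

```bash
python3 -m pendant '[[0.04,0,0,0.037,0],[0.04,0,0,0.037,0],[0.04,0,0,0.037,0],[0.04,0,0,0.037,0],[0.04,0,0,0.037,0],[0.04,0,0,0.037,0],[0.04,0,0,0.016,0],[0.04,0,0,0.008,0],[0.04,0,0,0.005,0],[0.04,0,0,0,0],[0.04,0,0,0,0]]'
python3 -m pendant '[[0,0,0,0,0],[0,0,0,0,0],[0,0,0,0,0],[0,0,0,0,0],[0,0,0,0,0],[0,0,0,0,0],[0,0,0,0,0],[0,0,0,-0.004,0],[0,0,0,-0.008,0],[0,0,0,0,0]]' 80
```

```text
t: 14.0
eef_pos: [0.4948, 0.2305, 0.1998]
tool_rot: [-0.0, 1.0, -0.001, 0.001]
contact_force: [0.1, 0.1, 0.2]
gripper_width: 0.47
grasp_force: 0.0
t: 14.83
eef_pos: [0.4945, 0.231, 0.2124]
tool_rot: [-0.0, 1.0, -0.0, 0.001]
contact_force: [0.4, 0.0, -1.7]
gripper_width: 0.044
grasp_force: 78.7
```

```bash
python3 -m pendant '[[0,0,0,-0.015,0],[0,0,0,-0.02,0],[0,0,0,-0.025,0],[0,0,0,-0.025,0],[0,0,0,-0.025,0],[0,0,0,-0.025,0],[0,0,0,-0.025,0],[0,0,0,-0.02,0],[0,0,0,-0.01,0],[0,0,0,0,0],[0,0,0,0,0]]'
python3 - <<'E'
from held import *;from standfit import *
state();x,y,z=bot.get_obs()["eef_pos"];zr=z-.200+.034
P,im,d=held("wrist",.064,np.array([x,y+.0635]),zr)
print(ringfit(P,.064,zr,(x,y+.0635)))
E
```

```text
t: 15.75
eef_pos: [0.4939, 0.2305, 0.4004]
tool_rot: [0.0, 1.0, -0.0, 0.0]
contact_force: [0.0, 0.9, -1.6]
gripper_width: 0.046
grasp_force: 78.7
t 15.75 pos [0.4939 0.2305 0.4004] q [ 0.  1. -0.  0.] yaw -0.04 F [ 0.   0.9 -1.6] M [-0.06 -0.01 -0.05] w 0.046 g 78.7
wrist rim z 0.2323 slope x,y [ 0.0122 -0.0254] n 7916 circle (array([0.494 , 0.2928]), 8930, np.float64(0.0026), np.float64(-0.0007))
(array([0.4938, 0.2939]), 5243)
```

Tilt is about 1.5° droop, acceptable for the short hole. I move over the post.

```bash
python3 -m pendant '[[0,0.003,0.015,0,0],[0,0.006,0.03,0,0],[0,0.0066,0.032,0,0],[0,0.0066,0.032,0,0],[0,0.0066,0.032,0,0],[0,0.0066,0.032,0,0],[0,0.0066,0.032,0,0],[0,0.006,0.03,0,0],[0,0.006,0.03,0,0],[0,0.004,0.02,0,0],[0,0.003,0.0145,0,0],[0,0,0,0,0]]'
python3 - <<'E'
from held import *;from standfit import *
bot.read_camera("top");bot.read_camera("top")
state();x,y,z=bot.get_obs()["eef_pos"];zr=z-.200+.034-.002
P,im,d=held("wrist",.064,np.array([x,y+.0635]),zr)
print(ringfit(P,.064,zr,(x,y+.0635)))
H=P[(np.hypot(*(P[:,:2]-[.5557,-.006]).T)<.03)&(P[:,2]<.19)];print("seen in hole",len(H),np.median(H,0) if len(H) else"")
E
```

```text
t: 16.8
eef_pos: [0.5546, -0.0731, 0.3986]
tool_rot: [0.001, 1.0, -0.003, -0.002]
contact_force: [-0.3, -0.9, -1.1]
gripper_width: 0.046
grasp_force: 78.7
t 16.9 pos [ 0.5545 -0.0689  0.3991] q [-0.     1.    -0.001 -0.001] yaw -0.08 F [ 0.5  0.9 -1.2] M [-0.01 -0.03 -0.01] w 0.047 g 78.7
wrist rim z 0.2309 slope x,y [ 0.0083 -0.0271] n 7921 circle (array([ 0.5542, -0.0064]), 8927, np.float64(0.0026), np.float64(-0.0007))
(array([ 0.5542, -0.0054]), 6027)
seen in hole 83 [0.550925   0.00084426 0.16313186]
```

```bash
python3 -m pendant '[[0,0.0012,0,0.006,0],[0,0,0,0.008,0],[0,0,0,0.008,0],[0,0,0,0.006,0],[0,0,0,0.006,0],[0,0,0,0.006,0],[0,0,0,0.006,0],[0,0,0,0,0]]'
python3 -m pendant '[[0,0,0,0.005,0],[0,0,0,0.005,0],[0,0,0,0.005,0],[0,0,0,0.005,0],[0,0,0,0.005,0],[0,0,0,0.004,0],[0,0,0,0,0]]'
python3 - <<'E'
from held import *;from standfit import *
state();x,y,z=bot.get_obs()["eef_pos"];zr=z-.200+.034-.002
P,im,d=held("wrist",.064,np.array([x,y+.0635]),zr)
print(ringfit(P,.064,zr,(x,y+.0635)))
E
```

```text
t: 17.62
eef_pos: [0.5557, -0.0688, 0.3533]
tool_rot: [-0.0, 1.0, -0.0, -0.001]
contact_force: [-0.2, -0.3, -0.8]
gripper_width: 0.045
grasp_force: 78.6
t: 18.2
eef_pos: [0.5558, -0.0689, 0.3248]
tool_rot: [-0.0, 1.0, -0.0, -0.001]
contact_force: [-1.1, 0.2, -0.6]
gripper_width: 0.044
grasp_force: 78.7
t 18.2 pos [ 0.5558 -0.0689  0.3248] q [-0.     1.    -0.    -0.001] yaw -0.02 F [-1.1  0.2 -0.6] M [-0.07 -0.    0.02] w 0.044 g 78.7
wrist rim z 0.1564 slope x,y [ 0.011  -0.0274] n 7886 circle (array([ 0.5556, -0.0064]), 8928, np.float64(0.0026), np.float64(-0.0007))
(array([ 0.5555, -0.0054]), 5908)
```

```bash
python3 -m pendant '[[0,0,0,0.004,0],[0,0,0,0.005,0],[0,0,0,0.005,0],[0,0,0,0.005,0],[0,0,0,0.005,0],[0,0,0,0.005,0],[0,0,0,0.002,0],[0,0,0,0,0]]'
python3 -m pendant '[[0,0,0,0.001,0],[0,0,0,0.001,0],[0,0,0,0,0],[0,0,0,0,0]]'
python3 - <<'E'
from held import *;from standfit import *
state();x,y,z=bot.get_obs()["eef_pos"];zr=z-.200+.034-.002
P,im,d=held("wrist",.064,np.array([x,y+.0635]),zr)
E
```

```text
t: 18.92
eef_pos: [0.5559, -0.0688, 0.2941]
tool_rot: [-0.0, 1.0, -0.0, -0.001]
contact_force: [-1.0, -0.0, -1.2]
gripper_width: 0.043
grasp_force: 78.7
t: 19.25
eef_pos: [0.5562, -0.0689, 0.293]
tool_rot: [0.0, 1.0, -0.0, 0.0]
contact_force: [0.5, -0.8, -1.2]
gripper_width: 0.042
grasp_force: 78.7
t 19.25 pos [ 0.5562 -0.0689  0.293 ] q [ 0.  1. -0.  0.] yaw -0.03 F [ 0.5 -0.8 -1.2] M [-0.15  0.04  0.01] w 0.042 g 78.7
wrist rim z 0.1252 slope x,y [ 0.0043 -0.0226] n 7848 circle (array([ 0.5563, -0.0064]), 8839, np.float64(0.0026), np.float64(-0.0007))
```

```bash
python3 -m pendant '[[0,0,0,0.001,0],[0,0,0,0.001,0],[0,0,0,0,0],[0,0,0,0,0]]'
python3 -m pendant '[[0,0,0,0.001,0],[0,0,0,0,0],[0,0,0,0,0]]'
python3 -m pendant '[[0,0,0,0.001,0],[0,0,0,0,0],[0,0,0,0,0]]'
python3 - <<'E'
from held import *;from standfit import *
state();x,y,z=bot.get_obs()["eef_pos"];zr=.123
P,im,d=held("wrist",.064,np.array([x,y+.0635]),zr)
E
```

```text
t: 19.63
eef_pos: [0.5561, -0.0688, 0.2907]
tool_rot: [-0.0, 1.0, -0.0, -0.0]
contact_force: [0.1, 1.0, -0.8]
gripper_width: 0.05
grasp_force: 78.7
t: 19.88
eef_pos: [0.5561, -0.0689, 0.2897]
tool_rot: [0.0, 1.0, -0.0, -0.0]
contact_force: [0.4, -1.0, -0.4]
gripper_width: 0.047
grasp_force: 78.7
t: 20.13
eef_pos: [0.5561, -0.0689, 0.2888]
tool_rot: [0.0, 1.0, -0.0, 0.0]
contact_force: [0.3, 0.1, -0.2]
gripper_width: 0.047
grasp_force: 78.7
t 20.13 pos [ 0.5561 -0.0689  0.2888] q [ 0.  1. -0.  0.] yaw -0.03 F [ 0.3  0.1 -0.2] M [-0.08  0.   -0.04] w 0.047 g 78.7
wrist rim z 0.1219 slope x,y [ 0.0001 -0.0108] n 7761 circle (array([ 0.5562, -0.0063]), 8710, np.float64(0.0026), np.float64(-0.0006))
```

Rim at 0.1219 (home is 0.122) and leveling out. One gentle millimetre more, then release and look.

```bash
python3 -m pendant '[[0,0,0,0.0007,0],[0.012,0,0,0,0],[0.025,0,0,0,0],[0.035,0,0,0,0],[0.035,0,0,0,0],[0.035,0,0,0,0],[0.035,0,0,-0.01,0],[0.035,0,0,-0.02,0],[0.035,0,0,-0.03,0],[0.035,0,0,-0.03,0],[0.035,0,0,-0.03,0],[0.035,0,0,0,0]]'
python3 - <<'E'
from held import *;from standfit import *
bot.read_camera("top");bot.read_camera("top");state()
P,im,d=held("wrist",.064,np.array([.5557,-.006]),.122)
print(ringfit(P,.064,.122,(.5557,-.006)))
c0=np.array([.557,-.006])
H=P[(np.hypot(*(P[:,:2]-c0).T)<.03)&(P[:,2]>.130)]
print("handle",len(H),H.max(0).round(4));T=H[H[:,2]>.1655];print("top",len(T),T.min(0).round(4),T.max(0).round(4))
S=H[H[:,2]<.157]
def err(p):
    a=p[2];v=(S[:,:2]-p[:2])@np.array([[np.cos(a),-np.sin(a)],[np.sin(a),np.cos(a)]])
    return np.minimum(np.abs(np.abs(v[:,0])-.013)+np.maximum(np.abs(v[:,1])-.012,0),np.abs(np.abs(v[:,1])-.012)+np.maximum(np.abs(v[:,0])-.013,0))
for a in np.radians([-60,-35,0,30,55,90]):
    s=least_squares(err,[.5565,-.006,a],loss="soft_l1",f_scale=.001);print(s.x[:2].round(4),np.degrees(s.x[2]).round(1),s.cost*1e4)
cv2.imwrite("pics/w5.png",cv2.resize(im,(768,576)));np.savez("pics/w5.npz",P=P)
E
```

```text
t: 21.18
eef_pos: [0.5578, -0.0687, 0.4152]
tool_rot: [0.0, 1.0, -0.0, 0.005]
contact_force: [1.2, 1.1, 0.1]
gripper_width: 0.41
grasp_force: 0.0
t 21.28 pos [ 0.5564 -0.0688  0.4102] q [ 0.     1.    -0.     0.002] yaw -0.03 F [-0.1 -0.1 -0.9] M [-0.01  0.02  0.02] w 0.412 g 0.0
wrist rim z 0.1219 slope x,y [-0.0005 -0.0006] n 4852 circle (array([ 0.5566, -0.0061]), 5417, np.float64(0.0024), np.float64(-0.0009))
(array([ 0.5563, -0.0055]), 4552)
handle 11983 [0.5723 0.0106 0.3227]
top 10617 [ 0.5433 -0.0358  0.1655] [0.5705 0.0018 0.3227]
[ 0.5566 -0.0047] -34.8 1.2516911393099626
[ 0.5566 -0.0047] -34.8 1.2516911393092611
[ 0.5566 -0.0047] -34.8 1.251691139309019
[ 0.5571 -0.0057] 55.1 1.077680493041709
[ 0.5571 -0.0057] 55.1 1.077680493041718
[ 0.5571 -0.0057] 55.1 1.077680493041755
```

View pics/w5.png

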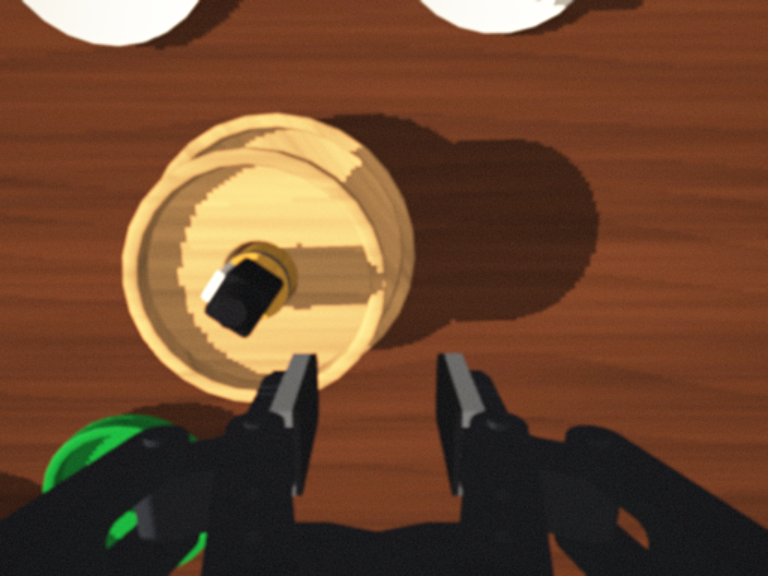

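Both tiers are home and level (small rim at 0.1219). The button at (215,280) faces up-left, which confirms the 55° direction. I turn the tool +35° and move over the handle.

```bash
python3 -m pendant '[[0.055,0,0,0,7],[0.055,0,0,0,7],[0.055,0,0,0,7],[0.055,0,0,0,7],[0.055,0,0,0,7],[0.055,-0.012,-0.0171,0,0],[0.055,-0.012,-0.0171,0,0],[0.055,-0.012,-0.0172,0,0],[0.055,0,0,0,0],[0.055,0,0,0,0],[0.055,0,0,0,0]]'
python3 - <<'E'
from held import *;from standfit import *
state()
P,im,d=held("wrist",.064,np.array([.5557,-.006]),.122)
cv2.imwrite("pics/w6.png",cv2.resize(im,(768,576)))
S=P[(np.hypot(*(P[:,:2]-[.557,-.006]).T)<.026)&(P[:,2]>.129)&(P[:,2]<.157)]
print(len(S))
def err(p):
    a=p[2];v=(S[:,:2]-p[:2])@np.array([[np.cos(a),-np.sin(a)],[np.sin(a),np.cos(a)]])
    return np.minimum(np.abs(np.abs(v[:,0])-.013)+np.maximum(np.abs(v[:,1])-.012,0),np.abs(np.abs(v[:,1])-.012)+np.maximum(np.abs(v[:,0])-.013,0))
for a in np.radians([-35,55]):
    s=least_squares(err,[.5565,-.006,a],loss="soft_l1",f_scale=.001);print(s.x[:2].round(4),np.degrees(s.x[2]).round(1),s.cost*1e4)
E
```

```text
t: 22.25
eef_pos: [0.5558, -0.0067, 0.4071]
tool_rot: [0.001, 0.954, -0.301, -0.001]
contact_force: [-0.1, -0.3, -0.0]
gripper_width: 0.644
grasp_force: 0.0
t 22.25 pos [ 0.5558 -0.0067  0.4071] q [ 0.001  0.954 -0.301 -0.001] yaw -35.04 F [-0.1 -0.3 -0. ] M [-0.   -0.04  0.01] w 0.644 g 0.0
wrist rim z 0.1219 slope x,y [-0.0006 -0.0006] n 5292 circle (array([ 0.5566, -0.0055]), 5864, np.float64(0.0024), np.float64(-0.001))
497
[ 0.5565 -0.0045] -34.5 1.2216017338958012
[ 0.5569 -0.0055] 55.3 1.1085096805378991
```

View pics/w6.png

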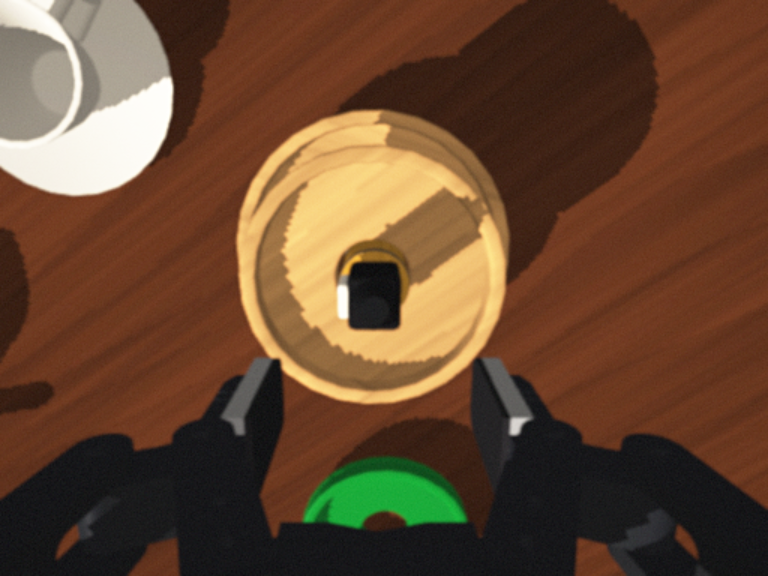

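The handle is square between the fingers, with the button facing the left finger (345,298). I descend and grip.

```bash
python3 -m pendant '[[0.055,0,0,0.025,0],[0.055,0,0,0.03,0],[0.055,0,0,0.025,0],[0.055,0,0,0.015,0],[0.055,0,0,0.008,0],[0.055,0,0,0.005,0],[0.055,0,0,0,0],[0.055,0,0,0,0]]'
python3 -m pendant '[[0,0,0,0,0],[0,0,0,0,0],[0,0,0,0,0],[0,0,0,0,0],[0,0,0,0,0],[0,0,0,0,0],[0,0,0,0,0],[0,0,0,0,0]]' 60; python3 -c "from h import *;state()"
```

```text
t: 22.97
eef_pos: [0.5565, -0.0065, 0.3008]
tool_rot: [-0.0, 0.954, -0.301, 0.001]
contact_force: [-0.5, 0.2, -0.0]
gripper_width: 0.646
grasp_force: 0.0
t: 23.63
eef_pos: [0.5565, -0.0062, 0.3013]
tool_rot: [-0.0, 0.954, -0.301, 0.001]
contact_force: [-1.9, -0.8, 6.2]
gripper_width: 0.272
grasp_force: 58.7
t 23.63 pos [ 0.5565 -0.0062  0.3013] q [-0.     0.954 -0.301  0.001] yaw -35.04 F [-1.9 -0.8  6.2] M [-0.06  0.27 -0.04] w 0.272 g 58.7
```

```bash
python3 -m pendant '[[0,0,0,-0.002,0],[0,0,0,-0.003,0],[0,0,0,-0.004,0],[0,0,0,-0.004,0],[0,0,0,-0.004,0],[0,0,0,-0.003,0],[0,0,0,0,0]]'
python3 - <<'E'
from held import *
state();P,im,d=held("wrist",.064,np.array([.5557,-.006]),.122)
E
```

```text
t: 24.22
eef_pos: [0.5565, -0.0062, 0.3211]
tool_rot: [-0.0, 0.954, -0.301, 0.001]
contact_force: [3.5, -0.5, 1.6]
gripper_width: 0.27
grasp_force: 59.2
t 24.22 pos [ 0.5565 -0.0062  0.3211] q [-0.     0.954 -0.301  0.001] yaw -35.03 F [ 3.5 -0.5  1.6] M [-0.03 -0.61 -0.04] w 0.27 g 59.2
wrist rim z 0.1218 slope x,y [-0.0004 -0.0006] n 9284 circle (array([ 0.5566, -0.005 ]), 10369, np.float64(0.0024), np.float64(-0.0012))
```

The tier stays put while the handle comes up. I continue to the second stop.

```bash
python3 -m pendant '[[0,0,0,-0.005,0],[0,0,0,-0.006,0],[0,0,0,-0.006,0],[0,0,0,-0.006,0],[0,0,0,-0.006,0],[0,0,0,-0.006,0],[0,0,0,-0.006,0],[0,0,0,-0.005,0],[0,0,0,-0.004,0],[0,0,0,-0.003,0],[0,0,0,-0.002,0],[0,0,0,0,0]]'
python3 - <<'E'
from held import *
state();P,im,d=held("wrist",.064,np.array([.5557,-.006]),.122)
cv2.imwrite("pics/w7.png",cv2.resize(im,(768,576)))
E
```

```text
t: 25.27
eef_pos: [0.556, -0.0061, 0.3755]
tool_rot: [0.0, 0.954, -0.301, -0.0]
contact_force: [-0.9, -1.2, 1.2]
gripper_width: 0.272
grasp_force: 59.5
t 25.27 pos [ 0.556  -0.0061  0.3755] q [ 0.     0.954 -0.301 -0.   ] yaw -35.02 F [-0.9 -1.2  1.2] M [-0.09  0.15 -0.07] w 0.272 g 59.5
wrist rim z 0.1219 slope x,y [-0.0013 -0.0004] n 5300 circle (array([ 0.5553, -0.0048]), 5730, np.float64(0.0024), np.float64(-0.0007))
```

View pics/w7.png

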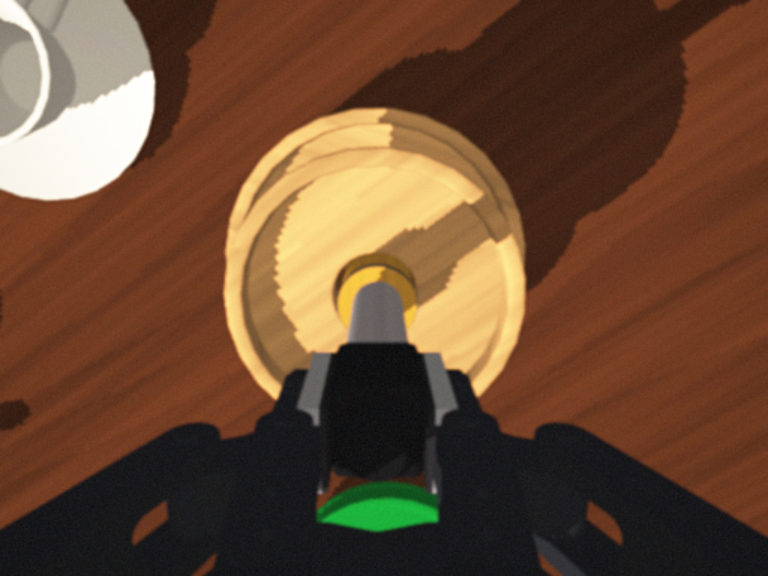

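The steel tube is out below the handle and the tiers are still seated. I pull to the end stop and lift 50 mm.

```bash
python3 -m pendant '[[0,0,0,-0.002,0],[0,0,0,-0.002,0],[0,0,0,-0.001,0],[0,0,0,-0.001,0],[0,0,0,-0.001,0],[0,0,0,0,0],[0,0,0,0,0]]'
python3 -m pendant '[[0,0,0,-0.002,0],[0,0,0,-0.003,0],[0,0,0,-0.004,0],[0,0,0,-0.005,0],[0,0,0,-0.006,0],[0,0,0,-0.006,0],[0,0,0,-0.006,0],[0,0,0,-0.006,0],[0,0,0,-0.005,0],[0,0,0,-0.004,0],[0,0,0,-0.003,0],[0,0,0,-0.002,0]]'
python3 -m pendant '[[0,0,0,0,0],[0,0,0,0,0],[0,0,0,0,0],[0,0,0,0,0],[0,0,0,0,0],[0,0,0,0,0]]'
python3 - <<'E'
from held import *
state();P,im,d=held("wrist",.064,np.array([.5557,-.006]),.17)
s,ds=bot.read_camera("scene");cv2.imwrite("pics/s8.png",cv2.resize(s[100:300,150:400],(750,600)))
state()
E
```

```text
t: 25.9
eef_pos: [0.5558, -0.006, 0.3817]
tool_rot: [0.0, 0.954, -0.301, -0.001]
contact_force: [-1.6, -0.1, -4.8]
gripper_width: 0.271
grasp_force: 59.8
t: 26.9
eef_pos: [0.5561, -0.0061, 0.4345]
tool_rot: [-0.0, 0.954, -0.301, 0.0]
contact_force: [-0.1, 0.9, -8.6]
gripper_width: 0.276
grasp_force: 59.2
t: 27.4
eef_pos: [0.5561, -0.0061, 0.4339]
tool_rot: [0.0, 0.954, -0.301, -0.0]
contact_force: [0.3, 0.2, -8.4]
gripper_width: 0.274
grasp_force: 59.2
t 27.4 pos [ 0.5561 -0.0061  0.4339] q [ 0.     0.954 -0.301 -0.   ] yaw -35.03 F [ 0.3  0.2 -8.4] M [-0.    0.02  0.01] w 0.274 g 59.2
wrist rim z 0.1743 slope x,y [-0.0038 -0.001 ] n 5037 circle (array([ 0.5552, -0.0048]), 5450, np.float64(0.0024), np.float64(-0.0007))
t 27.5 pos [ 0.5561 -0.0061  0.434 ] q [ 0.     0.954 -0.301 -0.   ] yaw -35.03 F [ 1.1  0.3 -8.4] M [-0.02  0.02 -0.02] w 0.268 g 59.2
```

View pics/s8.png

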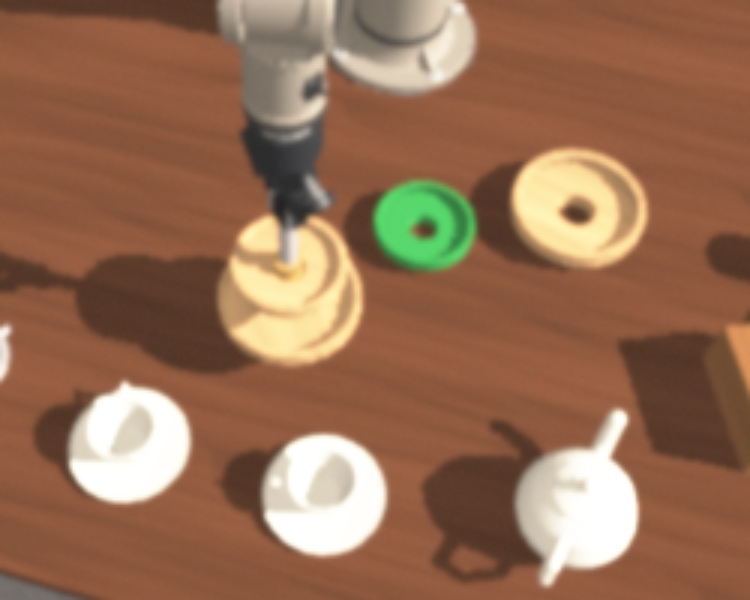

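The scene shows the whole stand hanging level from the extended handle. The foot is about 52 mm up, the handle is out about 80 mm and the load reads 8.4 N, which matches the full stand. I hand it in.

```bash
python3 -c "
from station import bot
print(bot.hand_in())"
```

```text
the job is handed in; nothing more can be done
None
```

I handed the job in with both tiers home on the post, the handle out about 80 mm to its second stop, and the stand held level about 52 mm above the table; no verdict came back.

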